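# Count to the third gap and push the block home

## Task

The offcut sorter on the saw table has six gaps in a row. Counting from the end with the red cap, filled gaps as well as empty ones, push the orange pointer along the rail with a fingertip until it stands over the middle of the third gap. Then push the loose wooden block that lies in front of the sorter, end first and flat on the table, into that third gap until it is fully home against the back board. Only push: do not lift or carry the block, and leave the blocks in the other gaps and the things around where they are.

Things in the scene. Friction and masses are not known exactly. Their poses are not given: they have to be found in the camera images.
- sorter: Fixed plywood sorter, 330 mm wide, 68 mm deep, on the saw table; yaw varies. Origin: centre of its footprint, on the table. x: from open front to back board, y: along the row (left seen from the robot). Dividers 6 mm thick, 36 mm high at y = 0, +-54, +-108, +-162 mm leave six 48 mm gaps, middles at y = +-27, +-81, +-135 mm; second and fifth hold blocks. Open at front and top, no floor.
- back_board (a point): Foot of the inner face of the sorter's back board, at the middle of the row: sorter x = +30 mm, y = 0. The dividers' rounded front ends are at sorter x = -28 mm, so a 60 mm long block that is home has its centre at sorter x = 0 and sticks out 2 mm. The rigid rail lies on the back board: sorter x = 28 to 42 mm, its top 54 mm above the table.
- pointer (a joint): Place in m of the orange pointer on the rail: sorter y = 0.140 - value (0 near the left end, growing to the right); range 0 to 0.28. It slides stiffly (about 1.2 N) and stays where it is left. It starts near the left end (0 to 0.04), whichever end has the red cap.
- pointer_tab (a point): Middle of the upright orange tab of the pointer, 78 mm above the table, at sorter x = +35 mm. The tab is 14 mm (x) by 20 mm (y), from 61 to 96 mm above the table; it stands on a 22 x 26 mm saddle whose small tongue points to the front over the gap. Push the tab sideways.
- red_cap: Fixed red plastic cap, 44 x 14 x 8 mm, on top of the sorter's end divider at one end of the row (sorter y = +162 or -162 mm); the count starts here. Origin: middle of its underside, 36 mm above the table. A like cap in black sits at the other end.
- stock_centre (a point): Centre (12 mm above the table) of the loose wooden block to be pushed in: plain brown, 35 x 60 x 24 mm, about 30 g, lying flat in front of the sorter.
- stock: The same loose block; origin at the middle of its underside. Its own y axis runs along its 60 mm length, x along its 35 mm width; yaw and yaw + pi look the same. It starts with its length within about 0.3 rad of the sorter's x axis.
- oak_block: Brown block 40 x 60 x 20 mm, loose in the sorter's second or fifth gap; leave alone. Origin: middle of underside.
- red_wood_block: Reddish block 42 x 70 x 30 mm, loose in the fifth or second gap; leave alone. Origin: middle of underside.
- tin: Round grey tin, 68 mm across, 26 mm high, loose bystander at the left. Origin: middle of underside.
- teal_knob: Teal knob, 50 x 52 x 37 mm, loose bystander at the right. Origin: middle of underside. (Behind the right half of the sorter stands a fixed round parts carousel, over 0.35 m high; its rim comes forward to about x = 0.70 m at y = -0.04 m: do not swing the hand through it.)
Mind the look-alikes: they are no part of the job. Leave any blue or white look-alike of the stock alone.

How it is judged (in metres and radians):
On the way, in this order (a step that is already met when the one before it is completed fails the run):
1. the pointer stands over the third gap from the red cap, with the loose block not yet in any gap (((y of red_cap in the frame of sorter above 0 m and value of joint pointer between 0.101 and 0.125 m) or (y of red_cap in the frame of sorter below 0 m and value of joint pointer between 0.155 and 0.179 m)) and x of stock_centre in the frame of sorter below -0.045 m), for 0.2 s.
2. the loose block is home in that gap (((y of red_cap in the frame of sorter above 0 m and value of joint pointer between 0.101 and 0.125 m and y of stock_centre in the frame of sorter between 0.017 and 0.037 m) or (y of red_cap in the frame of sorter below 0 m and value of joint pointer between 0.155 and 0.179 m and y of stock_centre in the frame of sorter between -0.037 and -0.017 m)) and x of stock_centre in the frame of sorter above -0.006 m and angle between the y axis of stock and the x axis of sorter, either way round below 0.2 rad and height (world z) of stock_centre below 0.016 m and angle between stock's own z axis and vertical below 0.1 rad), for 0.2 s.
At the end, for the whole second after the job is handed in: Pointer within 12 mm of the middle of the third gap from the red cap (filled gaps counted); the block lying flat in that gap, centre within 10 mm of the gap's middle line, within 6 mm of touching the back board, its length square to the back board within 0.2 rad, at rest (all of step 2 and linear speed of stock below 0.01 m/s).
It fails at once if the loose block is lifted more than 12 mm off the table (height (world z) of stock_centre above 0.024 m).
It fails at once if the loose block is tipped (angle between stock's own z axis and vertical above 0.5 rad).
It fails at once if the blocks in the other gaps or the things around are disturbed (moved more than 20 mm) (distance of any of oak_block, red_wood_block, tin, teal_knob from where it was at the start of the episode above 0.02 m).
It also fails if it takes over 64 s, if anything falls off the work surface, if the arm or the gripper's body presses on something with over 40 N, if the wrist force passes 120 N, or if a joint passes its speed limit or range.

## Robot

A 7-joint arm with a two-finger parallel gripper is mounted at the origin on a cart in front of the work surface, level with it; the furniture and walls round the work are solid. World frame = base frame: x ahead of the robot, y to its left, z up, the work surface at z = 0. Lengths are in mm, angles in rad, forces in N, time in s.
With the tool pointing down it reaches from about 400 to 875 mm from the base axis. Payload 4.4 kg.
Tool frame: the origin (TCP) lies on the centre line of the jaws, within the pads' length; the fingertips stand 11 mm ahead of it and the grasp point (between the pads) lies 8 mm behind it (ctrl.tips_ahead is the distance from the TCP to the fingertips, in mm); z points along the fingers, y is the line along which they close (so a half turn about z gives the same grasp; the last joint's range is limited). The gripper opens to 85 mm and grips with 20 to 120 N. Pads are 22 mm wide; open, the fingers measure 114 mm over their backs; the gripper's body (76 mm by 85 mm) begins 54 mm behind the grasp point. The pads swing forward as they close: fully open they stand 13 mm farther back than shut.
Start: joints at [-1.194, 0.628, 0.038, 1.517, -0.027, 0.996, -0.02], TCP at [278.486, 587.336, 242.313] pointing down, gripper open.
Joint ranges: [-3.06, 3.06], [-0.37, 2.12], [-1.25, 1.32], [0.18, 2.47], [-1.1, 4.24], [0.23, 1.98], [-2.94, 2.94]. Speed limits (rad/s): [2.57, 2.57, 3.14, 3.14, 3.14, 3.14, 3.14].

## Interface

Orientations are given as [roll, pitch, yaw] about the fixed x, y, z axes, in that order (R = Rz(yaw) Ry(pitch) Rx(roll)).
In Python, from cell import ctrl, eyes, job gives the robot as it stands. The module is installed in compiled form; this text tells all that it offers.
- The arm moves only by the tool carry_out, never from a script. Its argument "moves" is a list of rows, each an object of numbers: "tx", "ty", "tz": the shift along the tool's x, y, z as a fraction of full scale; "twist": the turn about the tool's z as a fraction of full scale; "fingers": the opening, from 0 (shut) to 1 (fully open). In form: [{"tx": .., "ty": .., "tz": .., "twist": .., "fingers": ..}, ...]. A call has 1 to 12 rows; each row shifts and turns the commanded pose from where the row before left it, along the tool's axes as they then stand; what a row does not reach is not made up. Full scale, the value 1, is 0.3 m for a shift and pi rad for a turn. A row lasts 1/8 s, in which the tool goes at most 62.5 mm and 10.7 degrees, less where a joint would pass 70% of its speed; a pose out of reach is approached as far as the arm can. A call with a number of a shift or a turn outside -1 to 1 is refused whole. A call with a gripper value outside its range is refused whole. The fingers move at their own pace and stop on an object; the grip force is fixed at half the most. Time passes only in rows, so rows that do not move let the fingers close. It gives the time, the measured TCP pose, the force, the opening and the grip force at its end, in the units of the state.
- ctrl.read_state(): the state, without advancing time (a new reading comes with each control period).
- eyes.get_image(name): name is "side" or "top"; returns a dict with "color" (480x640x3 uint8, blue, green, red), "fovy" (degrees; the focal length in pixels is half the picture's height over the tangent of half this angle, whatever the lens; pixels are square), "cx", "cy" (the principal point, pixels), "world_from_camera" (4x4, takes a point from camera to world coordinates). Camera axes: x right, y up, looking along -z (the intrinsics and any distortion apply to the point x, -y, -z); pixel columns grow to the right and rows downward; lengths in mm; the calibration is good to about 2 mm. A picture is of the moment at which its call begins. There is no depth.
- job.finish_job(): hands the job in; it is judged then, once.
The state is a dict: "clock": time; "qpos": joint angles; "qd": joint speeds; "tau": joint torques, N m; "eef_pos": TCP position; "tool_rot": TCP orientation; "force": force on the tool from outside, world axes, zero at the start; "torque": the same for the moment, N m; "width": finger opening in mm; "gripper_force": force on a finger pad.
Only numpy, scipy, OpenCV 4.12 (cv2) and the standard library are available. Lean on these libraries where they do the work, as an engineer would, in place of code of your own. Each camera call takes 0.05 s, during which the arm holds its last target. There are 200 camera calls.

## Working session

There is one attempt and no reset: what is moved stays moved. The work goes in short steps, Python scripts to look and compute and a tool call to move; the robot and the scene stay as the last step left them, time stands still between calls to the robot, and variables do not carry over. Pictures are saved under pics/ and viewed, at most 10 in all, crops included, and the job is handed in when it is done.

Besides the shell and the picture viewer there is one more tool, called after "Call:" as a command line: name --argument value ..., lists and objects as JSON in quotes. carry_out: Moves the arm, as the interface text tells. Its arguments: {"type":"object","properties":{"moves":{"type":"array","items":{"type":"object","properties":{"tx":{"type":"number","minimum":-1,"maximum":1},"ty":{"type":"number","minimum":-1,"maximum":1},"tz":{"type":"number","minimum":-1,"maximum":1},"twist":{"type":"number","minimum":-1,"maximum":1},"fingers":{"type":"number"}}}}},"required":["moves"]}

```bash
mkdir -p pics; cat > h.py <<'E'
import numpy as np, cv2
from cell import ctrl, eyes, job
def ray(im,u,v):
    f=240/np.tan(np.radians(im["fovy"])/2); T=np.array(im["world_from_camera"])
    d=T[:3,:3]@np.array([(u-im["cx"])/f,-(v-im["cy"])/f,-1]); return T[:3,3],d
def onz(im,u,v,z):
    o,d=ray(im,u,v); return o+d*(z-o[2])/d[2]
def pix(im,p):
    f=240/np.tan(np.radians(im["fovy"])/2); T=np.array(im["world_from_camera"])
    c=T[:3,:3].T@(np.array(p,float)-T[:3,3]); return im["cx"]+f*c[0]/-c[2], im["cy"]-f*c[1]/-c[2]
E
python3 - <<'E'
from h import *
for n in("top","side"):
    im=eyes.get_image(n); cv2.imwrite(f"pics/{n}0.png",im["color"]); print(n,im["fovy"],im["cx"],im["cy"],[k for k in im],np.round(im["world_from_camera"],3).tolist())
s=ctrl.read_state(); print(s["clock"],s["eef_pos"],s["tool_rot"],s["width"])
E
```

```text
top 56.16935494409255 327.05014758082234 250.90608640859 ['color', 'fovy', 'cx', 'cy', 'world_from_camera'] [[-0.009, 0.992, -0.123, 376.984], [-1.0, -0.009, -0.002, 155.233], [-0.003, 0.123, 0.992, 911.282], [0.0, 0.0, 0.0, 1.0]]
side 47.19137227294202 316.7024656857366 243.5592473609496 ['color', 'fovy', 'cx', 'cy', 'world_from_camera'] [[0.983, 0.134, -0.122, 357.623], [-0.181, 0.664, -0.726, -607.706], [-0.016, 0.736, 0.677, 756.039], [0.0, 0.0, 0.0, 1.0]]
0.1 [278.24912696 586.80771695 241.45140497] [-3.13980343e+00  2.57836105e-05  2.69881580e+00] 85.20292489260835
```

View pics/top0.png

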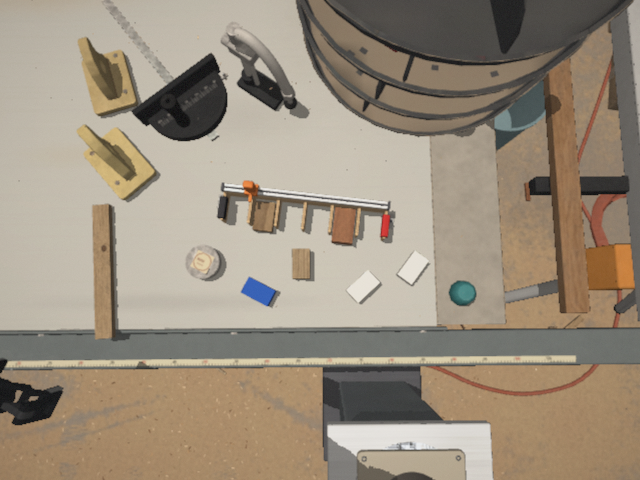

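View pics/side0.png

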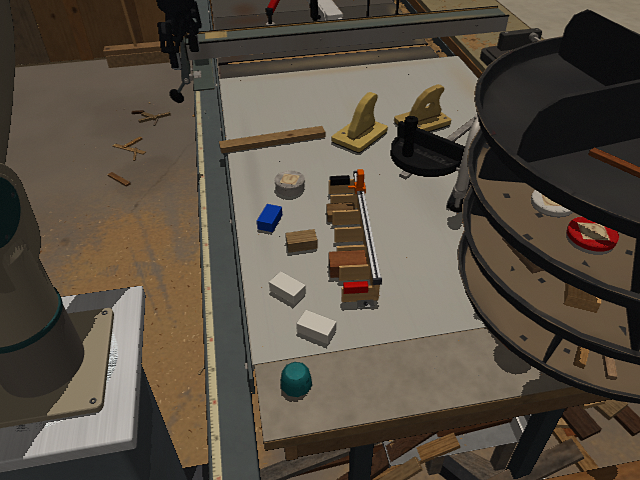

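The top view shows the sorter with the black cap at (222,207) and the red cap at (385,225). The pointer is at (250,189). The candidates for the stock are brown (301,264), blue (259,291), white (363,287) and white (413,268). The blocks in the gaps, (265,216) and (343,225), are not it. I choose the plain brown block at (301,264). The side view agrees: brown at (301,241), red cap at (355,287).

```bash
cat > m.py <<'E'
from h import *
def blob(img,mask,box):
    x0,y0,x1,y1=box; m=np.zeros_like(mask); m[y0:y1,x0:x1]=mask[y0:y1,x0:x1]
    c=max(cv2.findContours(m,cv2.RETR_EXTERNAL,cv2.CHAIN_APPROX_NONE)[0],key=cv2.contourArea); return c,cv2.minAreaRect(c)
def rng(img,lo,hi): return cv2.inRange(cv2.cvtColor(img,cv2.COLOR_BGR2HSV),lo,hi)
def poly(im,c,z): return np.float32([onz(im,u,v,z)[:2] for u,v in c[:,0].astype(float)])
def meas(im,lo,hi,box,z):
    c,r=blob(im["color"],rng(im["color"],lo,hi),box); return cv2.minAreaRect(poly(im,c,z)),r
def angle_long(rect):
    b=cv2.boxPoints(rect); e=[b[1]-b[0],b[2]-b[1]]; e=max(e,key=np.linalg.norm); return np.arctan2(e[1],e[0])
E
python3 - <<'E'
from m import *
im=eyes.get_image("top"); 
red=meas(im,(0,180,100),(6,255,255),(370,195,400,245),44)
blk=meas(im,(0,0,0),(180,255,60),(210,192,232,225),44)
org=meas(im,(5,200,150),(16,255,255),(235,175,265,205),96)
st=meas(im,(8,40,30),(25,200,215),(285,242,318,286),24)
for n,(r,p) in dict(red=red,blk=blk,org=org,st=st).items(): print(n,np.round(r[0],1),np.round(r[1],1),round(float(angle_long(r)),3),np.round(p[0],1))
a=np.array(red[0][0]);b=np.array(blk[0][0]); print("capdist",np.linalg.norm(b-a))
y=(b-a)/np.linalg.norm(b-a); x=np.array([y[1],-y[0]]); print("yaw",np.arctan2(x[1],x[0]),"mid caps",(a+b)/2)
s=eyes.get_image("side")
for n,lo,hi,box,z in(("red",(0,180,100),(6,255,255),(330,270,380,300),44),("org",(5,200,130),(16,255,255),(345,160,372,200),96),("st",(8,40,30),(25,220,215),(280,225,322,260),24)):
    r,p=meas(s,lo,hi,box,z); print("side",n,np.round(r[0],1),np.round(r[1],1),np.round(p[0],1))
cv2.imwrite("pics/c1.png",np.hstack([cv2.resize(im["color"][160:310,200:420],(440*1,300)),cv2.resize(s["color"][150:310,250:400],(320,300))]))
E
```

```text
Traceback (most recent call last):
  File "m.py", line 8, in meas
    c,r=blob(im["color"],rng(im["color"],lo,hi),box); return cv2.minAreaRect(poly(im,c,z)),r
        ~~~~^^^^^^^^^^^^^^^^^^^^^^^^^^^^^^^^^^^^^^^^
  File "m.py", line 4, in blob
    c=max(cv2.findContours(m,cv2.RETR_EXTERNAL,cv2.CHAIN_APPROX_NONE)[0],key=cv2.contourArea); return c,cv2.minAreaRect(c)
ValueError: max() iterable argument is empty
```

```bash
python3 - <<'E'
from m import *
im=eyes.get_image("top"); s=eyes.get_image("side")
print(cv2.cvtColor(im["color"],cv2.COLOR_BGR2HSV)[180:202:3,250].tolist(), cv2.cvtColor(s["color"],cv2.COLOR_BGR2HSV)[170:192:4,360].tolist())
O=((3,180,100),(18,255,255))
L=[("top","red",im,(0,180,100),(6,255,255),(370,195,400,245),44),("top","blk",im,(0,0,0),(180,255,60),(210,192,232,225),44),("top","org",im,*O,(235,175,265,205),96),
("top","st",im,(8,40,30),(25,200,215),(285,242,318,286),24),("side","red",s,(0,180,100),(6,255,255),(330,270,380,300),44),("side","org",s,*O,(345,160,372,200),96),("side","st",s,(8,40,30),(25,220,215),(280,225,322,260),24)]
R={}
for n,k,i,lo,hi,box,z in L:
    try: r,p=meas(i,lo,hi,box,z); R[n+k]=r; print(n,k,np.round(r[0],1),np.round(r[1],1),round(float(angle_long(r)),3),np.round(p[0],1))
    except Exception as e: print(n,k,e)
a=np.array(R["topred"][0]);b=np.array(R["topblk"][0]); print("capdist",np.linalg.norm(b-a))
y=(b-a)/np.linalg.norm(b-a); x=np.array([y[1],-y[0]]); print("yaw",np.arctan2(x[1],x[0]),"mid caps",(a+b)/2)
cv2.imwrite("pics/c1.png",np.hstack([cv2.resize(im["color"][160:310,200:420],(440*1,300)),cv2.resize(s["color"][150:310,250:400],(320,300))]))
E
```

```text
[[16, 44, 191], [12, 181, 228], [12, 176, 227], [10, 173, 99], [11, 183, 120], [12, 176, 225], [12, 177, 231], [12, 163, 180]] [[11, 255, 185], [12, 255, 148], [11, 252, 85], [11, 255, 83], [11, 243, 86], [12, 255, 70]]
top red [533.5  43.3] [12.2 42.7] -0.113 [384.7 225.6]
top blk [573.2 360.3] [14.3 42.7] -0.144 [223.1 207.2]
top org [595.5 297.9] [24.2 26.7] -0.01 [250.5 189. ]
top st [462.7 208.4] [61.8 35.8] 0.0 [301.  263.5]
side red [533.6  37.7] [13.2 42.7] -0.125 [355.1 284.2]
side org [603.9 298.1] [17.8 12.4] 1.366 [360.  171.5]
side st [461.2 192.9] [59.9 62.6] -0.002 [301.3 240.3]
capdist 319.4378078605772
yaw -0.12447462163353037 mid caps [553.36236572 201.78505516]
```

View pics/c1.png

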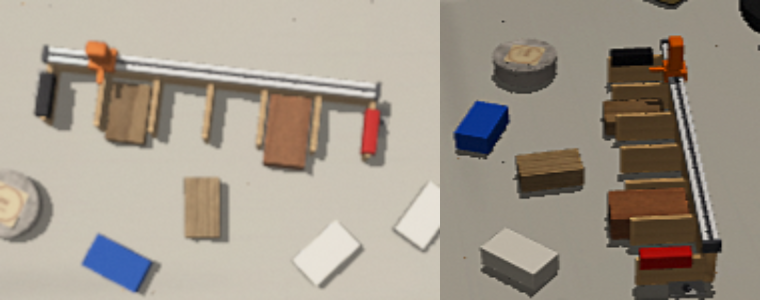

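The crop confirms the plain brown block as the stock. It measures 62 x 36 mm at its top height, which matches. The red cap is on the right, so the third gap is at sorter y = -27, between the middle divider and the reddish block. I'll go to hover left of the pointer tab.

Call:
carry_out --moves '[{"twist": -0.0506, "fingers": 0}, {"twist": -0.0506, "fingers": 0}, {"tx": -0.119, "ty": -0.069, "fingers": 0}, {"tx": -0.119, "ty": -0.069, "fingers": 0}, {"tx": -0.119, "ty": -0.069, "fingers": 0}, {"tx": -0.119, "ty": -0.069, "fingers": 0}, {"tx": -0.119, "ty": -0.069, "fingers": 0}, {"tx": -0.119, "ty": -0.069, "fingers": 0}, {"tx": -0.119, "ty": -0.069, "fingers": 0}, {"tx": -0.119, "ty": -0.069, "fingers": 0}, {"tx": -0.119, "ty": -0.069, "fingers": 0}, {"tx": -0.119, "ty": -0.069, "fingers": 0}]'

```text
validation failed for argument at $.mo...
```

Call:
carry_out --moves '[{"tx": 0.0, "ty": 0.0, "tz": 0.0, "twist": -0.0506, "fingers": 0.0}, {"tx": 0.0, "ty": 0.0, "tz": 0.0, "twist": -0.0506, "fingers": 0.0}]'

```text
clock: 0.5
eef_pos: [278.3, 587.3, 242.1]
tool_rot: [-3.141, 0.0, 3.022]
force: [0.3, 0.5, 0.6]
width: 51.3
gripper_force: 0.0
```

All five fields have to be given in each row. I'll go on.

Call:
carry_out --moves '[{"tx": -0.119, "ty": -0.069, "tz": 0.0, "twist": 0.0, "fingers": 0.0}, {"tx": -0.119, "ty": -0.069, "tz": 0.0, "twist": 0.0, "fingers": 0.0}, {"tx": -0.119, "ty": -0.069, "tz": 0.0, "twist": 0.0, "fingers": 0.0}, {"tx": -0.119, "ty": -0.069, "tz": 0.0, "twist": 0.0, "fingers": 0.0}, {"tx": -0.119, "ty": -0.069, "tz": 0.0, "twist": 0.0, "fingers": 0.0}, {"tx": -0.119, "ty": -0.069, "tz": 0.0, "twist": 0.0, "fingers": 0.0}, {"tx": -0.119, "ty": -0.069, "tz": 0.0, "twist": 0.0, "fingers": 0.0}, {"tx": -0.119, "ty": -0.069, "tz": 0.0, "twist": 0.0, "fingers": 0.0}, {"tx": -0.119, "ty": -0.069, "tz": 0.0, "twist": 0.0, "fingers": 0.0}, {"tx": -0.119, "ty": -0.069, "tz": 0.0, "twist": 0.0, "fingers": 0.0}]'

```text
clock: 1.75
eef_pos: [607.8, 336.6, 242.1]
tool_rot: [-3.142, -0.0, 3.017]
force: [-0.3, 0.3, 0.4]
width: -0.1
gripper_force: 0.0
```

```bash
python3 - <<'E'
from m import *
im=eyes.get_image("top"); s=eyes.get_image("side")
cv2.imwrite("pics/c2.png",np.hstack([cv2.resize(im["color"][140:300,190:410],(412,300)),cv2.resize(s["color"][110:310,220:420],(300,300))]))
# project predicted sorter points for check
ex=np.array([.9923,-.124]);ey=np.array([.124,.9923])
for o in([556,201],):
  for p in((35,163,54),(35,-163,54),(-28,0,36),(-28,-54,36),(-28,54,36)):
    w=np.array(o)+ex*p[0]+ey*p[1]; print(p,np.round(w),"top",np.round(pix(im,[*w,p[2]]),1),"side",np.round(pix(s,[*w,p[2]]),1))
E
```

```text
(35, 163, 54) [611. 358.] top [223.3 187.2] side [355.9 171.3]
(35, -163, 54) [571.  35.] top [389.2 205.8] side [376.2 278.4]
(-28, 0, 36) [528. 204.] top [302.6 229.7] side [333.2 227.4]
(-28, -54, 36) [522. 151.] top [329.8 232.8] side [335.4 245.7]
(-28, 54, 36) [535. 258.] top [275.4 226.6] side [331.1 210.3]
```

View pics/c2.png

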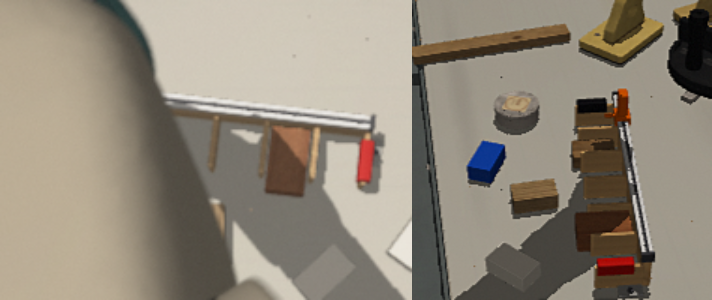

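The view shows the arm over the left end of the sorter. My predicted rail end (389,206) and divider front (303,230) match the picture to about 1 px, so the sorter origin is about (556,201) with yaw -0.124. I'll lower the hand and push most of the way.

Call:
carry_out --moves '[{"tx": 0.0, "ty": 0.0, "tz": 0.176, "twist": 0.0, "fingers": 0.0}, {"tx": 0.0, "ty": 0.0, "tz": 0.176, "twist": 0.0, "fingers": 0.0}, {"tx": 0.0, "ty": 0.0, "tz": 0.175, "twist": 0.0, "fingers": 0.0}, {"tx": 0.0, "ty": 0.0, "tz": 0.0, "twist": 0.0, "fingers": 0.0}, {"tx": 0.0, "ty": -0.05, "tz": 0.0, "twist": 0.0, "fingers": 0.0}, {"tx": 0.0, "ty": -0.05, "tz": 0.0, "twist": 0.0, "fingers": 0.0}, {"tx": 0.0, "ty": -0.05, "tz": 0.0, "twist": 0.0, "fingers": 0.0}, {"tx": 0.0, "ty": -0.05, "tz": 0.0, "twist": 0.0, "fingers": 0.0}, {"tx": 0.0, "ty": -0.05, "tz": 0.0, "twist": 0.0, "fingers": 0.0}, {"tx": 0.0, "ty": -0.05, "tz": 0.0, "twist": 0.0, "fingers": 0.0}, {"tx": 0.0, "ty": -0.05, "tz": 0.0, "twist": 0.0, "fingers": 0.0}, {"tx": 0.0, "ty": -0.05, "tz": 0.0, "twist": 0.0, "fingers": 0.0}]'

```text
clock: 3.35
eef_pos: [591.9, 217.4, 84.1]
tool_rot: [-3.142, -0.0, 3.017]
force: [1.2, 1.6, 0.6]
width: -0.1
gripper_force: 0.8
```

```bash
cat > p.py <<'E'
from m import *
O=np.array([556,201.]);ex=np.array([.9923,-.124]);ey=np.array([.124,.9923])
S=lambda w:np.round([ (np.array(w[:2])-O)@ex,(np.array(w[:2])-O)@ey],1)
s=eyes.get_image("side"); t=ctrl.read_state(); print("tcp",S(t["eef_pos"]),t["eef_pos"][2],t["force"])
c,r=blob(s["color"],rng(s["color"],(3,200,40),(18,255,255)),(340,150,395,275)); q=c[:,0]; print(q.min(0),q.max(0))
try:
    rr,p=meas(s,(3,200,115),(18,255,255),(340,150,395,275),96); print("tab top",S(rr[0]),np.round(rr[1],1),np.round(p[0],1))
except Exception as e: print(e)
cv2.imwrite("pics/p%d.png"%(t["clock"]*100),cv2.resize(s["color"][110:310,240:440],(600,600)))
print("p%d.png"%(t["clock"]*100))
E
python3 p.py
```

```text
tcp [33.7 17.5] 83.94317865798457 [-0.33689463 -1.37043096  0.02900252]
[354 202] [372 227]
tab top [ 38.7 -45.8] [1.6 3.4] [370.8 217.3]
p340.png
```

View pics/p340.png

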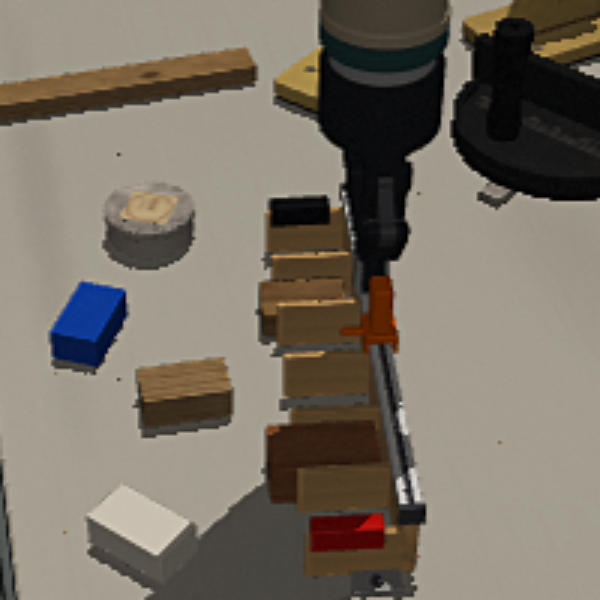

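```bash
python3 - <<'E'
from m import *
s=eyes.get_image("side")
O=np.array([556,201.]);ex=np.array([.9923,-.124]);ey=np.array([.124,.9923])
print(ctrl.read_state()["eef_pos"])
for x,y,z in((28,-17,96),(28,3,96),(28,-17,61),(28,-37,96),(28,-37,61)):
    print((x,y,z),np.round((np.array(pix(s,[*(O+ex*x+ey*y),z]))-[240,110])*3))
E
```

```text
[591.56388169 215.01809686  83.88510735]
(28, -17, 96) [370. 294.]
(28, 3, 96) [366. 274.]
(28, -17, 61) [368. 336.]
(28, -37, 96) [374. 314.]
(28, -37, 61) [371. 356.]
```

The picture shows the finger against the tab. The tab's near top edge is at about (372,289), so its face is near y = -12 and it has about 23 mm to go. I'll push on 22 mm, back off and look.

Call:
carry_out --moves '[{"tx": 0.0, "ty": -0.037, "tz": 0.0, "twist": 0.0, "fingers": 0.0}, {"tx": 0.0, "ty": -0.036, "tz": 0.0, "twist": 0.0, "fingers": 0.0}, {"tx": 0.0, "ty": 0.0, "tz": 0.0, "twist": 0.0, "fingers": 0.0}, {"tx": 0.0, "ty": 0.0, "tz": 0.0, "twist": 0.0, "fingers": 0.0}, {"tx": 0.0, "ty": 0.15, "tz": 0.0, "twist": 0.0, "fingers": 0.0}, {"tx": 0.0, "ty": 0.15, "tz": 0.0, "twist": 0.0, "fingers": 0.0}]'

```text
clock: 4.2
eef_pos: [600.9, 286.7, 84.3]
tool_rot: [-3.141, 0.0, 3.016]
force: [-0.7, 0.1, -0.2]
width: 0.3
gripper_force: 0.0
```

```bash
python3 p.py; python3 - <<'E'
from m import *
s=eyes.get_image("side")
O=np.array([556,201.]);ex=np.array([.9923,-.124]);ey=np.array([.124,.9923])
for y in(-27,):
  w=[[*(O+ex*(35+a)+ey*(y+b)),z] for a in(-7,7) for b in(-10,10) for z in(96,)]+[[*(O+ex*(35+a)+ey*(y+b)),54] for a in(-11,11) for b in(-13,13)]
  P=np.array([pix(s,q) for q in w]); print("pred tab top",np.round(P[:4],1).tolist(),"blob",P.min(0),P.max(0))
E
```

```text
tcp [ 31.8 100.9] 84.60044105219558 [0.76433369 7.7440669  0.19401476]
[355 210] [373 235]
tab top [ 38.3 -64.9] [5.7 0. ] [372. 224.]
p425.png
pred tab top [[364.6, 214.6], [363.3, 207.9], [372.0, 214.3], [370.6, 207.6]] blob [360.21726695 207.57979846] [373.14882493 232.54832802]
```

```bash
python3 - <<'E'
from m import *
im=eyes.get_image("top");s=eyes.get_image("side")
O=np.array([556,201.]);ex=np.array([.9923,-.124]);ey=np.array([.124,.9923])
S=lambda w:np.round([ (np.array(w[:2])-O)@ex,(np.array(w[:2])-O)@ey],1)
print(S(ctrl.read_state()["eef_pos"]))
T=im["color"][170:250,290:400]
c,r=blob(im["color"],rng(im["color"],(6,140,60),(18,255,255)),(295,175,335,212)) if True else 0
q=c[:,0]; print("top blob",q.min(0),q.max(0))
for y in(-27,-35):
  w=[[*(O+ex*(35+a)+ey*(y+b)),z] for a in(-7,7) for b in(-10,10) for z in(96,)]+[[*(O+ex*(35+a)+ey*(y+b)),61] for a in(-11,11) for b in(-13,13)]
  P=np.array([pix(im,q) for q in w]);print(y,"pred blob",P.min(0),P.max(0))
cv2.imwrite("pics/q.png",np.hstack([cv2.resize(T,(440,320),interpolation=cv2.INTER_NEAREST),cv2.resize(s["color"][190:270,320:400],(320,320),interpolation=cv2.INTER_NEAREST)]))
E
```

```text
[32.7 91.3]Traceback (most recent call last):
  File "<stdin>", line 7, in <module>
  File "m.py", line 4, in blob
    c=max(cv2.findContours(m,cv2.RETR_EXTERNAL,cv2.CHAIN_APPROX_NONE)[0],key=cv2.contourArea); return c,cv2.minAreaRect(c)
ValueError: max() iterable argument is empty
```

Call:
carry_out --moves '[{"tx": 0.0, "ty": 0.0, "tz": -0.17, "twist": 0.0, "fingers": 0.0}, {"tx": 0.0, "ty": 0.0, "tz": -0.16, "twist": 0.0, "fingers": 0.0}, {"tx": 0.14, "ty": 0.0, "tz": 0.0, "twist": 0.0, "fingers": 0.0}, {"tx": 0.14, "ty": 0.0, "tz": 0.0, "twist": 0.0, "fingers": 0.0}, {"tx": 0.14, "ty": 0.0, "tz": 0.0, "twist": 0.0, "fingers": 0.0}, {"tx": 0.0, "ty": 0.0, "tz": 0.0, "twist": 0.0, "fingers": 0.0}]'

```text
clock: 5.15
eef_pos: [472.1, 300.9, 183.3]
tool_rot: [-3.14, -0.003, 3.019]
force: [0.5, -0.7, -1.0]
width: 0.1
gripper_force: 0.0
```

```bash
python3 - <<'E'
from m import *
im=eyes.get_image("top");s=eyes.get_image("side")
O=np.array([556,201.]);ex=np.array([.9923,-.124]);ey=np.array([.124,.9923])
S=lambda w:np.round([ (np.array(w[:2])-O)@ex,(np.array(w[:2])-O)@ey],1)
print(S(ctrl.read_state()["eef_pos"]))
T=im["color"][170:250,290:400]
cv2.imwrite("pics/q.png",np.hstack([cv2.resize(T,(440,320),interpolation=cv2.INTER_NEAREST),cv2.resize(s["color"][190:270,320:400],(320,320),interpolation=cv2.INTER_NEAREST)]))
for y in(-27,-35):
  w=[[*(O+ex*(35+a)+ey*(y+b)),z] for a in(-7,7) for b in(-10,10) for z in(96,)]+[[*(O+ex*(35+a)+ey*(y+b)),61] for a in(-11,11) for b in(-13,13)]
  P=np.array([pix(im,q) for q in w]);print(y,"pred blob",P.min(0),P.max(0), P[:4].mean(0))
c,r=blob(im["color"],rng(im["color"],(6,140,60),(18,255,255)),(295,175,335,212))
q=c[:,0]; print("top blob",q.min(0),q.max(0))
E
```

```text
[-91.5  88.9]
-27 pred blob [312.31254447 188.34098373] [326.9951875  203.43853465] [319.3061188  192.59781079]
-35 pred blob [316.42592499 188.82026459] [331.10021439 203.90240021] [323.58622204 193.07836447]
top blob [312 189] [325 208]
```

View pics/q.png

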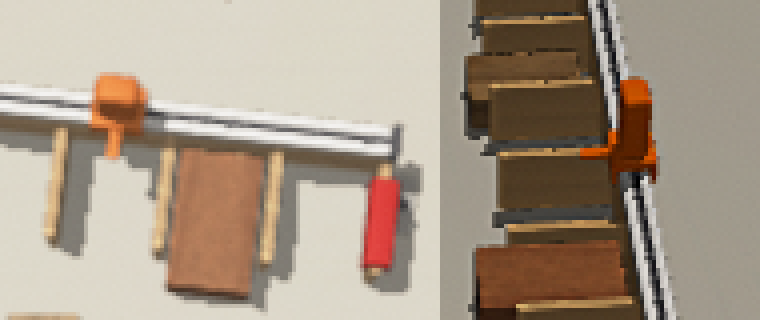

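The pointer's tongue at crop x = 115 lies midway between the dividers at 62 and 168, so the pointer is right. Next I push the stock sideways to line it up with the gap.

Call:
carry_out --moves '[{"tx": 0.007, "ty": -0.123, "tz": 0.1, "twist": 0.0, "fingers": 0.0}, {"tx": 0.0, "ty": 0.0, "tz": 0.18, "twist": 0.0, "fingers": 0.0}, {"tx": 0.0, "ty": 0.0, "tz": 0.17, "twist": 0.0, "fingers": 0.0}, {"tx": 0.0, "ty": 0.0, "tz": 0.1, "twist": 0.0, "fingers": 0.0}, {"tx": 0.0, "ty": -0.022, "tz": 0.0, "twist": 0.0, "fingers": 0.0}, {"tx": 0.0, "ty": -0.022, "tz": 0.0, "twist": 0.0, "fingers": 0.0}, {"tx": 0.0, "ty": -0.022, "tz": 0.0, "twist": 0.0, "fingers": 0.0}, {"tx": 0.0, "ty": -0.022, "tz": 0.0, "twist": 0.0, "fingers": 0.0}, {"tx": 0.0, "ty": -0.022, "tz": 0.0, "twist": 0.0, "fingers": 0.0}, {"tx": 0.0, "ty": -0.022, "tz": 0.0, "twist": 0.0, "fingers": 0.0}, {"tx": 0.0, "ty": -0.02, "tz": 0.0, "twist": 0.0, "fingers": 0.0}, {"tx": 0.0, "ty": 0.0, "tz": 0.0, "twist": 0.0, "fingers": 0.0}]'

```text
clock: 6.75
eef_pos: [462.9, 219.3, 18.2]
tool_rot: [-3.141, -0.0, 3.016]
force: [-0.5, -0.2, 0.0]
width: -0.0
gripper_force: 0.0
```

Call:
carry_out --moves '[{"tx": 0.0, "ty": 0.1, "tz": 0.0, "twist": 0.0, "fingers": 0.0}, {"tx": 0.0, "ty": 0.1, "tz": 0.0, "twist": 0.0, "fingers": 0.0}, {"tx": 0.0, "ty": 0.0, "tz": -0.15, "twist": 0.0, "fingers": 0.0}, {"tx": 0.0, "ty": 0.1, "tz": -0.15, "twist": 0.0, "fingers": 0.0}, {"tx": 0.1, "ty": 0.1, "tz": 0.0, "twist": 0.0, "fingers": 0.0}, {"tx": 0.0, "ty": 0.0, "tz": 0.0, "twist": 0.0, "fingers": 0.0}]'

```text
clock: 7.5
eef_pos: [445.3, 347.2, 108.8]
tool_rot: [3.139, -0.001, 3.024]
force: [0.1, -1.1, 0.0]
width: -0.1
gripper_force: 0.0
```

```bash
cat > st.py <<'E'
from m import *
im=eyes.get_image("top")
O=np.array([556,201.]);ex=np.array([.9923,-.124]);ey=np.array([.124,.9923])
S=lambda w:np.round([ (np.array(w[:2])-O)@ex,(np.array(w[:2])-O)@ey],1)
t=ctrl.read_state();print("tcp",S(t["eef_pos"]),np.round(t["eef_pos"][2],1),t["tool_rot"][2],t["clock"])
r,p=meas(im,(8,40,30),(25,200,215),(290,238,345,292),24); print("stock",S(r[0]),np.round(r[1],1),"rel yaw",angle_long(r)+.124,np.round(p[0],1))
cv2.imwrite("pics/s%d.png"%(t["clock"]*100),cv2.resize(im["color"][170:310,200:420],(660,420)));print("s%d"%(t["clock"]*100))
E
python3 st.py
```

```text
tcp [-126.2  129. ] 108.3 3.02073626773089 7.55
stock [-95.9 -24.9] [37.  61.7] rel yaw 0.017114416 [311.3 265.8]
s755
```

The stock is now at sorter (-96,-25), aligned within 0.02 rad. I'll move behind it and push it most of the way in.

Call:
carry_out --moves '[{"tx": 0.103, "ty": -0.13, "tz": 0.0, "twist": 0.0, "fingers": 0.0}, {"tx": 0.0, "ty": -0.13, "tz": 0.0, "twist": 0.0, "fingers": 0.0}, {"tx": 0.0, "ty": -0.13, "tz": 0.0, "twist": 0.0, "fingers": 0.0}, {"tx": 0.0, "ty": -0.13, "tz": 0.0, "twist": 0.0, "fingers": 0.0}, {"tx": 0.0, "ty": 0.0, "tz": 0.0, "twist": 0.0, "fingers": 0.0}, {"tx": 0.0, "ty": 0.0, "tz": 0.15, "twist": 0.0, "fingers": 0.0}, {"tx": 0.0, "ty": 0.0, "tz": 0.15, "twist": 0.0, "fingers": 0.0}, {"tx": 0.0, "ty": 0.0, "tz": 0.0, "twist": 0.0, "fingers": 0.0}]'

```text
clock: 8.55
eef_pos: [395.3, 185.1, 45.8]
tool_rot: [-3.119, -0.009, 3.019]
force: [-0.2, 0.8, 1.2]
width: 0.0
gripper_force: 0.0
```

```bash
python3 - <<'E'
import numpy as np
from cell import ctrl
O=np.array([556,201.]);ex=np.array([.9923,-.124]);ey=np.array([.124,.9923])
w=np.array(ctrl.read_state()["eef_pos"]);print((w[:2]-O)@ex,(w[:2]-O)@ey,w[2])
E
```

```text
-157.53369867570265 -35.66937724152352 45.826551482355214
```

Call:
carry_out --moves '[{"tx": -0.047, "ty": 0.025, "tz": -0.01, "twist": 0.0, "fingers": 0.0}, {"tx": 0.0, "ty": 0.0, "tz": 0.0, "twist": 0.0, "fingers": 0.0}, {"tx": 0.0, "ty": 0.0, "tz": 0.0, "twist": 0.0, "fingers": 0.0}]'

```text
clock: 8.93
eef_pos: [410.3, 191.1, 50.2]
tool_rot: [-3.12, -0.006, 3.018]
force: [-0.3, -0.5, -0.3]
width: -0.3
gripper_force: 0.0
```

```bash
python3 - <<'E'
import numpy as np
from cell import ctrl
O=np.array([556,201.]);ex=np.array([.9923,-.124]);ey=np.array([.124,.9923])
s=ctrl.read_state();w=np.array(s["eef_pos"]);print((w[:2]-O)@ex,(w[:2]-O)@ey,w[2],s["tool_rot"],np.round(s["qpos"],3))
E
```

```text
-143.3374094997105 -27.858012834745033 50.2036218365493 [-3.12028264 -0.00623204  3.01769661] [-0.419  0.712 -0.131  2.184  0.359  0.285  0.582]
```

Call:
carry_out --moves '[{"tx": 0.0, "ty": 0.0, "tz": 0.05, "twist": 0.0, "fingers": 0.0}, {"tx": 0.0, "ty": 0.0, "tz": 0.05, "twist": 0.0, "fingers": 0.0}, {"tx": 0.0, "ty": 0.0, "tz": 0.0, "twist": 0.0, "fingers": 0.0}, {"tx": 0.0, "ty": 0.0, "tz": 0.0, "twist": 0.0, "fingers": 0.0}]'

```text
clock: 9.43
eef_pos: [410.1, 190.6, 19.6]
tool_rot: [-3.12, -0.007, 3.018]
force: [-0.3, -0.4, 0.1]
width: -0.4
gripper_force: 0.0
```

```bash
python3 - <<'E'
import numpy as np
from cell import ctrl
O=np.array([556,201.]);ex=np.array([.9923,-.124]);ey=np.array([.124,.9923])
s=ctrl.read_state();w=np.array(s["eef_pos"]);print((w[:2]-O)@ex,(w[:2]-O)@ey,w[2],s["tool_rot"],np.round(s["qpos"],3))
E
python3 st.py
```

```text
-143.5384214045703 -28.387802951810542 19.606995341887398 [-3.12035494 -0.00692233  3.01774108] [-0.399  0.779 -0.159  2.19   0.571  0.232  0.374]
tcp [-143.3  -28.2] 19.9 3.017693692835023 9.475
stock [-91.7 -35.7] [107.7 105.4] rel yaw 1.6852044 [317.  264.5]
s947
```

Call:
carry_out --moves '[{"tx": -0.01, "ty": 0.007, "tz": 0.0, "twist": 0.0, "fingers": 0.0}, {"tx": -0.04, "ty": 0.0, "tz": 0.0, "twist": 0.0, "fingers": 0.0}, {"tx": -0.04, "ty": 0.0, "tz": 0.0, "twist": 0.0, "fingers": 0.0}, {"tx": -0.04, "ty": 0.0, "tz": 0.0, "twist": 0.0, "fingers": 0.0}, {"tx": -0.04, "ty": 0.0, "tz": 0.0, "twist": 0.0, "fingers": 0.0}, {"tx": 0.0, "ty": 0.0, "tz": 0.0, "twist": 0.0, "fingers": 0.0}]'

```text
clock: 10.22
eef_pos: [462.6, 186.0, 19.4]
tool_rot: [-3.121, -0.005, 3.016]
force: [0.0, 0.3, -0.0]
width: 0.1
gripper_force: 0.0
```

```bash
python3 st.py; python3 p.py
```

```text
tcp [-91.9 -26.5] 19.3 3.0167876748569413 10.275
stock [-91.7 -35.7] [107.7 105.4] rel yaw 1.6852003 [317.  264.5]
s1027
tcp [-92.5 -26.5] 19.329290599752518 [-0.16590156  0.9522876  -0.25464984]
[355 210] [373 235]
tab top [ 35.4 -32.3] [18.  12.2] [368.2 212.6]
p1032.png
```

```bash
ls -t pics | head -2; cp pics/$(ls -t pics | grep ^p | head -1) pics/look.png
```

```text
p1032.png
s1027.png
```

View pics/look.png

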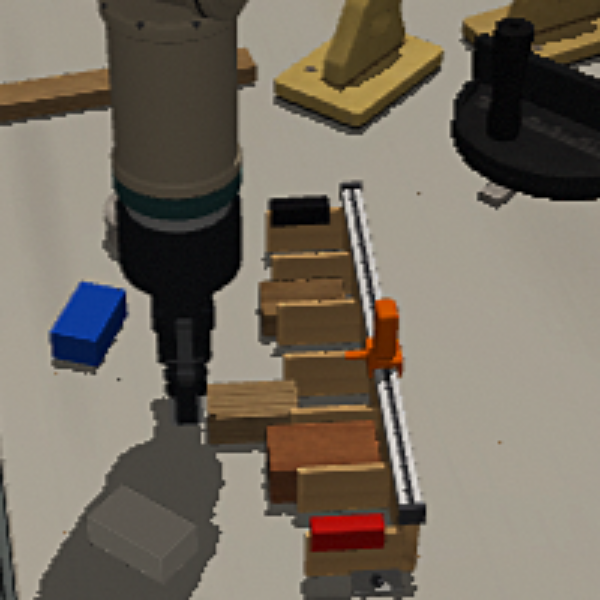

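The block is entering the third gap straight, in front of the finger at crop (250,410). I'll push on.

Call:
carry_out --moves '[{"tx": -0.033, "ty": 0.0, "tz": 0.0, "twist": 0.0, "fingers": 0.0}, {"tx": -0.033, "ty": 0.0, "tz": 0.0, "twist": 0.0, "fingers": 0.0}, {"tx": -0.033, "ty": 0.0, "tz": 0.0, "twist": 0.0, "fingers": 0.0}, {"tx": -0.033, "ty": 0.0, "tz": 0.0, "twist": 0.0, "fingers": 0.0}, {"tx": -0.02, "ty": 0.0, "tz": 0.0, "twist": 0.0, "fingers": 0.0}, {"tx": 0.0, "ty": 0.0, "tz": 0.0, "twist": 0.0, "fingers": 0.0}]'

```text
clock: 11.08
eef_pos: [507.0, 180.6, 19.1]
tool_rot: [-3.12, -0.006, 3.017]
force: [-0.2, -0.7, -0.1]
width: 0.1
gripper_force: 0.0
```

Call:
carry_out --moves '[{"tx": -0.01, "ty": 0.0, "tz": 0.0, "twist": 0.0, "fingers": 0.0}, {"tx": 0.0, "ty": 0.0, "tz": 0.0, "twist": 0.0, "fingers": 0.0}]'

```text
clock: 11.32
eef_pos: [509.4, 180.5, 19.1]
tool_rot: [-3.12, -0.006, 3.018]
force: [0.7, 0.8, -0.6]
width: 0.4
gripper_force: 0.0
```

Call:
carry_out --moves '[{"tx": -0.009, "ty": 0.0, "tz": 0.0, "twist": 0.0, "fingers": 0.0}, {"tx": 0.0, "ty": 0.0, "tz": 0.0, "twist": 0.0, "fingers": 0.0}]'

```text
clock: 11.58
eef_pos: [512.4, 180.0, 19.2]
tool_rot: [-3.12, -0.006, 3.018]
force: [-0.7, -0.0, -0.5]
width: -0.1
gripper_force: 0.0
```

Call:
carry_out --moves '[{"tx": -0.005, "ty": 0.0, "tz": 0.0, "twist": 0.0, "fingers": 0.0}, {"tx": 0.0, "ty": 0.0, "tz": 0.0, "twist": 0.0, "fingers": 0.0}]'

```text
clock: 11.82
eef_pos: [513.7, 179.8, 19.1]
tool_rot: [-3.12, -0.006, 3.018]
force: [-0.9, -0.8, -0.3]
width: -0.2
gripper_force: 0.0
```

Call:
carry_out --moves '[{"tx": -0.007, "ty": 0.0, "tz": 0.0, "twist": 0.0, "fingers": 0.0}, {"tx": 0.0, "ty": 0.0, "tz": 0.0, "twist": 0.0, "fingers": 0.0}]'

```text
clock: 12.08
eef_pos: [514.5, 179.7, 19.0]
tool_rot: [-3.12, -0.008, 3.018]
force: [-5.1, 1.2, 2.6]
width: -0.1
gripper_force: 2.0
```

```bash
python3 p.py
```

```text
tcp [-38.5 -26.3] 19.004901967497723 [-4.2501925   0.95605694  3.22882138]
[355 210] [373 235]
tab top [ 35.7 -32.3] [18.  11.7] [368.3 212.5]
p1212.png
```

The 5 N reaction, with the hand stopped, means the block is home. I'll back off along the tool and rise, then check from above.

Call:
carry_out --moves '[{"tx": 0.05, "ty": 0.0, "tz": 0.0, "twist": 0.0, "fingers": 0.0}, {"tx": 0.1, "ty": 0.0, "tz": 0.0, "twist": 0.0, "fingers": 0.0}, {"tx": 0.0, "ty": 0.0, "tz": -0.16, "twist": 0.0, "fingers": 0.0}, {"tx": 0.0, "ty": 0.0, "tz": -0.16, "twist": 0.0, "fingers": 0.0}, {"tx": 0.0, "ty": 0.17, "tz": -0.1, "twist": 0.0, "fingers": 0.0}, {"tx": 0.0, "ty": 0.17, "tz": 0.0, "twist": 0.0, "fingers": 0.0}, {"tx": 0.0, "ty": 0.17, "tz": 0.0, "twist": 0.0, "fingers": 0.0}, {"tx": 0.0, "ty": 0.0, "tz": 0.0, "twist": 0.0, "fingers": 0.0}, {"tx": 0.0, "ty": 0.0, "tz": 0.0, "twist": 0.0, "fingers": 0.0}]'

```text
clock: 13.25
eef_pos: [490.6, 338.7, 141.6]
tool_rot: [-3.119, -0.006, 3.018]
force: [0.6, -0.7, -0.1]
width: -0.4
gripper_force: 0.0
```

```bash
python3 - <<'E'
from m import *
im=eyes.get_image("top");s=eyes.get_image("side")
cv2.imwrite("pics/e.png",np.hstack([cv2.resize(im["color"][170:250,290:400],(440,320)),cv2.resize(s["color"][180:280,300:400],(320,320))]))
O=np.array([556,201.]);ex=np.array([.9923,-.124]);ey=np.array([.124,.9923])
for y in(-44.5,-27,-9.5): print((np.array(pix(im,[*(O+ex*-30+ey*y),24]))-[290,170])*4)
E
```

```text
[139.65260465 256.885928  ]
[104.84755594 252.92452741]
[ 70.06526529 248.96571706]
```

View pics/e.png

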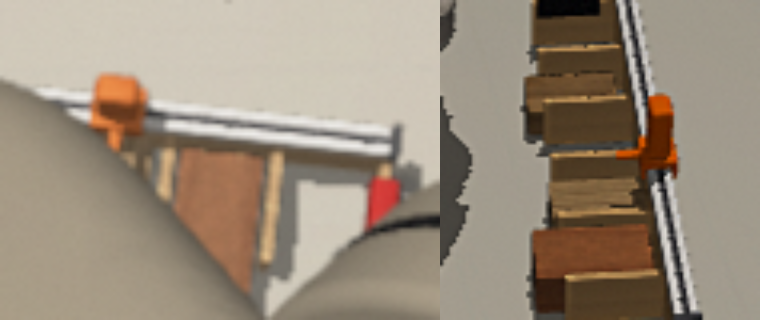

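The side view shows the block in the third gap, flush with the divider fronts at crop (595,195), with the pointer above it at (658,150). The neighbouring blocks have not moved. I'll hand it in.

```bash
python3 -c "
from cell import job
print(job.finish_job())"
```

```text
the job is handed in; nothing more can be done
None
```

I pushed the pointer over the third gap from the red cap and the loose block home against the back board, then handed the job in; no verdict came back.

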